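# Weigh a sealed core tube on the dial scale, lifted and set down at its balance point

## Task

Weigh the sealed core tube on the dial scale. It is packed unevenly and nobody can see where it balances, so feel for that point with small trial lifts on the rack, then carry the tube over level and lay its balance point in the saddle on the scale's pan, so that it lies there level and steady with nothing else holding it. Never let the tube tip by more than 8 degrees, never put more than 20 N on the pan, and leave everything else where it is.

Things in the scene. Friction and masses are not known exactly. Their poses are not given: they have to be found in the camera images.
- tube: sealed core tube: stiff white round bar, 40 mm thick, 460 mm long, black 44 mm caps 22 mm long on its ends, thin red bands beside them; 0.75 to 0.9 kg. Origin on its axis at mid-length; y along the tube, z up as it lies. Filled unevenly (it does not shift): the balance point is unseen, up to 115 mm either side of mid-length. Grip it across, within 130 mm of mid-length
- rack: fixed beige rack holding the tube along its y axis, tube axis 100 mm above the table: base 70 by 410 mm, 8 mm thick, two V rests, each 16 mm wide along the tube, 185 mm either side of the middle. Origin under its middle. Lifted off balance, the tube stays down on the rest at its heavier end, pivots on that rest's outer edge (193 mm from the middle) and drags the hand towards that end
- scale: fixed beige dial bench scale, base 170 by 180 mm, body 98 mm high, with a round grey dial 112 mm across on its +x side. Origin at the middle of its underside; x and y axes level
- pan: the scale's round aluminium pan, 150 mm across, its plate 114 to 119 mm above the table, with the tube saddle standing on its middle. It sinks on a spring (about 0.6 mm per newton, 16 mm at most). Origin on the scale's vertical axis, at table height while the pan is empty; axes as the scale's
- saddle (a point): axis of a tube lying in the saddle, at the saddle's middle: 180 mm above the table with the pan empty, about 5 mm lower under the tube. The saddle is a shallow black groove along the scale's y axis, 40 mm long and 35 mm wide (narrower than the tube, so fingers holding it pass down beside). It alone bears the tube: the balance point must lie within its 40 mm
- vial_a: bystander: amber vial, 24 mm across, 55 mm high; origin under its middle
- vial_b: bystander: clear vial with blue cap, 24 mm across, 55 mm high; origin under its middle
- jar_a: bystander: white sample jar, 70 mm across, 75 mm high; origin under its middle
- jar_b: bystander: clear sample jar with white lid, 60 mm across, 65 mm high; origin under its middle
- tin: bystander: aluminium sample tin, 72 mm across, 45 mm high; origin under its middle
- mouse: bystander: grey computer mouse, 100 mm long, 58 mm wide, 32 mm high; origin under its middle
- driver: bystander: red-handled screwdriver, 180 mm long, lying
- spare_cap: bystander: black spare tube cap, 45 mm across, 22 mm high; origin under its middle
Not all that is in view belongs to the job. There is more than one size of the scale; the one meant has the size given above.

How it is judged:
By the outcome, as a careful person would: the job done as asked, in the order asked, and still so for the second after the job is handed in, with the robot touching nothing.
It also fails if it takes over 58 s, if anything falls off the work surface, if the arm or the gripper's body presses on something with over 40 N, if the wrist force passes 120 N, or if a joint passes its speed limit or range.

## Robot

A 6-joint arm with a two-finger parallel gripper is mounted at the origin on the work surface. World frame = base frame: x ahead of the robot, y to its left, z up, the work surface at z = 0. Lengths are in m, angles in degrees, forces in N, time in s.
With the tool pointing down it reaches from about 0.25 to 0.725 m from the base axis. Payload 9.7 kg.
Tool frame: the origin (TCP) lies at the very end of the fingers, on their centre line; the grasp point (between the pads) lies 19 mm behind it; z points along the fingers, y is the line along which they close (so a half turn about z gives the same grasp; the last joint's range is limited). The gripper opens to 85 mm and grips with 20 to 120 N. Pads are 22 mm wide; open, the fingers measure 114 mm over their backs; the gripper's body (76 mm by 85 mm) begins 54 mm behind the grasp point. The pads swing forward as they close: fully open they stand 13 mm farther back than shut.
Start: joints at [76.203, 4.979, 10.078, 95.1, 0, 90], TCP at [0.131, 0.534, 0.2] pointing down, gripper open.
Joint ranges: [-179.16, 179.16], [-48.56, 103.87], [-65.8, 70.77], [-126.05, 130.52], [-82.76, 87.17], [-180, 180]. Speed limits (degrees/s): [127.2, 127.2, 147.25, 180, 180, 180].

## Interface

Orientations are given as [roll, pitch, yaw] about the fixed x, y, z axes, in that order (R = Rz(yaw) Ry(pitch) Rx(roll)).
In Python, from workcell import telemetry, optics, workorder gives the robot as it stands.
- The arm moves only by the shell command python3 -m handwheel 'ROWS' [FORCE]. ROWS is JSON, a list of rows, each an object of numbers: "tx", "ty", "tz": the shift along the tool's x, y, z in m; "ax", "ay", "az": the turn, a rotation vector about the tool's x, y, z in degrees; "jaw": the gripper command: -1 is shut, 1 is fully open, values between are in proportion. A call has exactly 10 rows; each row shifts and turns the commanded pose from where the row before left it, along the tool's axes as they then stand; what a row does not reach is not made up. A row lasts 1/8 s, in which the tool goes at most 62.5 mm and 10.7 degrees, less where a joint would pass 70% of its speed; a pose out of reach is approached as far as the arm can. A call is refused whole if a number of a shift passes 0.0625 or a number of a turn 10.7, either way. A call with a gripper value outside its range is refused whole. The fingers move at their own pace and stop on an object; FORCE is the grip in N (left out, the last holds). Time passes only in rows, so rows that do not move let the fingers close, or fill a call up. It gives the time, the measured TCP pose, the force, the opening and the grip force at its end, in the units of the state.
- telemetry.get_obs(): the state, without advancing time (a new reading comes with each control period).
- optics.camera(name): name is "side" or "top"; returns a dict with "color" (420x560x3 uint8, red, green, blue), "K" (3x3 intrinsics, pixels), "k1" (the pictures are not rectified: a ray, as slopes to the right and down, at radius r is drawn at 1 + k1 r^2 times it, then the intrinsics apply), "extrinsics" (4x4, takes a point from camera to world coordinates). Camera axes: x right, y down, z forward; pixel columns grow to the right and rows downward; lengths in m; the calibration is good to about 2 mm. A picture is of the moment at which its call begins. There is no depth.
- workorder.job_done(): hands the job in; it is judged then, once.
The state is a dict: "time": time; "q": joint angles; "qd": joint speeds; "joint_efforts": joint torques, N m; "ee_pos": TCP position; "tcp_rot": TCP orientation; "wrist_force": force on the tool from outside, world axes, zero at the start; "torque": the same for the moment, N m; "opening": finger opening in m; "grasp_force": force on a finger pad.
Only numpy, scipy, OpenCV 4.12 (cv2) and the standard library are available. Lean on these libraries where they do the work, as an engineer would, in place of code of your own. Each camera call takes 0.05 s, during which the arm holds its last target. There are 200 camera calls.

## Working session

There is one attempt and no reset: what is moved stays moved. The work goes in short steps, Python scripts to look and compute and a shell command to move; the robot and the scene stay as the last step left them, time stands still between calls to the robot, and variables do not carry over. Pictures are saved under pics/ and viewed, at most 10 in all, crops included, and the job is handed in when it is done.

```bash
mkdir -p pics; ls; cat > h.py <<'E'
import numpy as np, cv2
from workcell import telemetry, optics, workorder
def snap(n,f):
    c=optics.camera(n); np.savez(f'pics/{f}.npz',**{k:np.array(v) for k,v in c.items()})
    cv2.imwrite(f'pics/{f}.png',np.ascontiguousarray(c['color'][:,:,::-1])); return c
def load(f): return np.load(f'pics/{f}.npz')
def ray(c,u,v):
    K=c['K'];k=float(c['k1']);d=np.array([(u-K[0,2])/K[0,0],(v-K[1,2])/K[1,1]]);s=d.copy()
    for _ in range(20): s=d/(1+k*(s@s))
    E=c['extrinsics'];return E[:3,3],E[:3,:3]@np.array([s[0],s[1],1])
def atz(c,u,v,z):
    o,d=ray(c,u,v);return o+d*(z-o[2])/d[2]
def proj(c,p):
    E=c['extrinsics'];q=E[:3,:3].T@(np.array(p)-E[:3,3]);s=q[:2]/q[2];s=s*(1+float(c['k1'])*(s@s))
    return s*[c['K'][0,0],c['K'][1,1]]+c['K'][:2,2]
E
python3 - <<'E'
from h import *
for n in('top','side'):
    c=snap(n,n+'0'); print(n,c['K'],c['k1'],c['extrinsics'].round(3))
print(telemetry.get_obs())
E
```

```text
pics
top [[460.91634921   0.         277.15092516]
 [  0.         460.91634921 204.25807195]
 [  0.           0.           1.        ]] -0.1242021745546932 [[ 6.700e-02 -9.740e-01  2.160e-01  2.720e-01]
 [-9.980e-01 -6.600e-02  1.300e-02 -3.100e-02]
 [ 1.000e-03 -2.170e-01 -9.760e-01  1.533e+00]
 [ 0.000e+00  0.000e+00  0.000e+00  1.000e+00]]
side [[497.40503213   0.         285.62850993]
 [  0.         497.40503213 215.70792749]
 [  0.           0.           1.        ]] 0.03135158164519531 [[-0.887 -0.251  0.387  0.009]
 [-0.461  0.488 -0.741  1.072]
 [-0.003 -0.836 -0.549  0.953]
 [ 0.     0.     0.     1.   ]]
{'time': 0.1, 'q': array([ 7.62019407e+01,  5.00668907e+00,  1.00374313e+01,  9.50992104e+01,
       -1.95209641e-03,  8.99990408e+01]), 'qd': array([ 0.08205457, -0.03287919,  0.15297559, -0.03530172, -0.03701927,
        0.01444573]), 'joint_efforts': array([-5.77194387e-04, -5.21561122e+01,  4.65653050e+01,  1.60295359e-02,
        3.47823368e-05,  5.89609726e-06]), 'ee_pos': array([0.13112585, 0.53388177, 0.19965208]), 'tcp_rot': array([-1.79931532e+02,  1.95094882e-03,  1.66202902e+02]), 'wrist_force': array([-0.20916659, -0.44414772,  0.41712328]), 'torque': array([-0.01327988,  0.00187783,  0.02052772]), 'grasp_force': 0.0, 'opening': 0.08535935752976793}
```

View pics/top0.png

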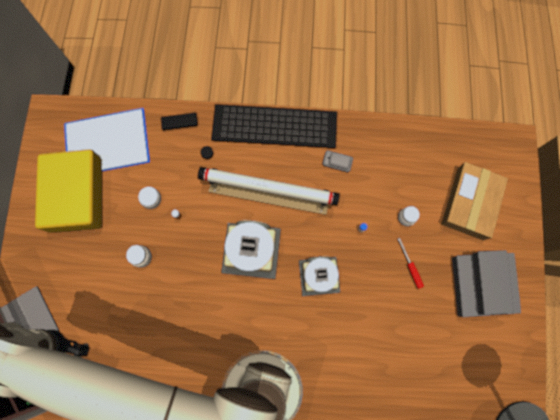

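View pics/side0.png

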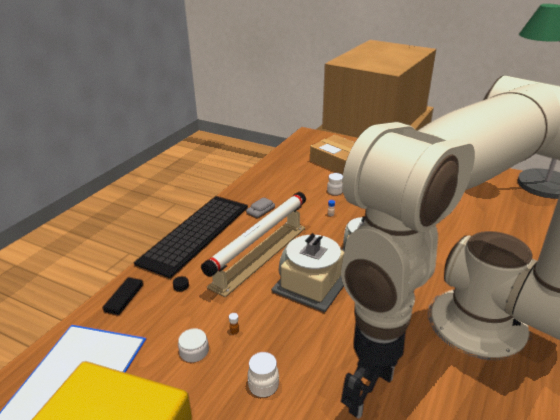

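The top view shows the tube from (203,174) to (334,199), a larger scale at about (250,247) and a smaller one at (321,274). I'll measure these next, along with a magnified crop.

```bash
python3 - <<'E'
from h import *
c=load('top0');im=c['color'];r=im.astype(int)
m=((r[:,:,0]>130)&(r[:,:,1]<70)&(r[:,:,2]<70)).astype(np.uint8); m[:,350:]=0
n,l,s,ce=cv2.connectedComponentsWithStats(m)
P=[]
for i in range(1,n):
    if s[i,4]>4: print(s[i],ce[i], atz(c,*ce[i],0.105).round(4))
cv2.imwrite('pics/crop.png',cv2.resize(np.ascontiguousarray(im[150:310,190:350,::-1]),None,fx=3.75,fy=3.75,interpolation=cv2.INTER_CUBIC))
E
```

```text
[205 168   3   8  10] [206.3 171.4] [0.6816 0.2246 0.105 ]
[329 192   3  11  13] [330.23076923 197.69230769] [ 0.6211 -0.1789  0.105 ]
```

View pics/crop.png

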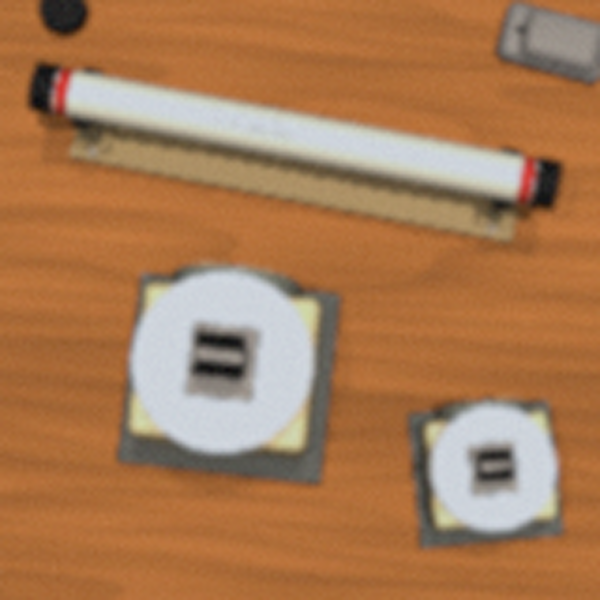

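```bash
python3 - <<'E'
from h import *
c=load('top0')
f=lambda x,y:(190+(x+.5)/3.75-.5,150+(y+.5)/3.75-.5)
A=lambda x,y,z:atz(c,*f(x,y),z)
e1,e2=A(30,87,.1),A(560,184,.1);b1,b2=A(63,92,.1),A(528,180,.1)
print('tube',e1,e2,np.linalg.norm(e1-e2),(e1+e2)/2,(b1+b2)/2)
d=e1-e2;print('yaw',np.degrees(np.arctan2(-d[0],d[1])));d=b1-b2;print(np.degrees(np.arctan2(-d[0],d[1])))
for nm,p in(('big',[(131,361),(315,361),(223,268),(223,453)]),('small',[(429,468),(558,468),(493,402),(493,535)])):
    q=[A(*a,.119) for a in p];print(nm,np.linalg.norm(q[0]-q[1]),np.linalg.norm(q[2]-q[3]),np.mean(q,axis=0))
q=[A(*a,.01) for a in[(140,275),(340,293),(322,482),(120,460)]]
print('base',[np.linalg.norm(q[i]-q[i-1]) for i in range(4)],np.mean(q,axis=0))
for i,j in((0,1),(3,2)):
    d=q[i]-q[j];print(np.degrees(np.arctan2(-d[0],d[1])))
for i,j in((0,3),(1,2)):
    d=q[i]-q[j];print(np.degrees(np.arctan2(d[1],d[0])))
# saddle bars ends at z~.165
s=[A(*a,.17) for a in[(194,358),(245,352)]];s=[A(*a,.17) for a in[(195,333),(245,339),(195,371),(245,379)]]
print('saddle',np.mean(s,axis=0)); 
for i,j in((0,1),(2,3)):
    d=s[i]-s[j];print(np.degrees(np.arctan2(-d[0],d[1])),np.linalg.norm(d))
E
```

```text
tube [0.67637819 0.25330256 0.1       ] [ 0.62095287 -0.20757878  0.1       ] 0.46420207870358854 [0.64866553 0.02286189 0.1       ] [0.64817668 0.02203672 0.1       ]
yaw -6.857424882444866
-7.211731223742206
big 0.1515652861945141 0.15325309534725842 [0.44867001 0.06604732 0.119     ]
small 0.10527771052411469 0.10792000238340806 [ 0.37529766 -0.16039425  0.119     ]
base [np.float64(0.16564050232537897), np.float64(0.17989298904365603), np.float64(0.16837354095778845), np.float64(0.17832484830457407)] [0.44824153 0.06580866 0.01      ]
-1.3223608206098312
-2.2004706788350195
-1.0542969879902633
-1.5993988337124847
saddle [0.4460084  0.06520547 0.17      ]
-2.9680727019460678 0.04014737002206699
-5.173265957419387 0.04020142492065844
```

```bash
cat >> h.py <<'E'
from scipy.spatial.transform import Rotation as Ro
from scipy.optimize import fsolve
def plan(p,yaw,N):
    o=telemetry.get_obs();R0=Ro.from_euler('xyz',o['tcp_rot'],degrees=True).as_matrix();p0=np.array(o['ee_pos'])
    R1=Ro.from_euler('xyz',[180,0,yaw],degrees=True).as_matrix()
    w=Ro.from_matrix(R0.T@R1).as_rotvec()/N;dR=Ro.from_rotvec(w).as_matrix()
    S=np.zeros((3,3));R=R0.copy()
    for i in range(N): S+=R;R=R@dR
    t=np.linalg.solve(S,np.array(p)-p0)
    print('N',N,'t',t.round(4),'w',np.degrees(w).round(3))
def st():
    o=telemetry.get_obs();print({k:np.round(o[k],4).tolist() for k in('time','ee_pos','tcp_rot','wrist_force','torque','opening','grasp_force','q')})
E
python3 - <<'E'
from h import *
plan([.648,.022,.18],83,20)
E
```

```text
N 20 t [-0.0393  0.0059  0.001 ] w [-3.00e-03  3.00e-03  4.16e+00]
```

```bash
R='x'; python3 -m handwheel '[{"tx":-0.0393,"ty":0.0059,"tz":0.001,"az":4.16,"jaw":1},{"tx":-0.0393,"ty":0.0059,"tz":0.001,"az":4.16,"jaw":1},{"tx":-0.0393,"ty":0.0059,"tz":0.001,"az":4.16,"jaw":1},{"tx":-0.0393,"ty":0.0059,"tz":0.001,"az":4.16,"jaw":1},{"tx":-0.0393,"ty":0.0059,"tz":0.001,"az":4.16,"jaw":1},{"tx":-0.0393,"ty":0.0059,"tz":0.001,"az":4.16,"jaw":1},{"tx":-0.0393,"ty":0.0059,"tz":0.001,"az":4.16,"jaw":1},{"tx":-0.0393,"ty":0.0059,"tz":0.001,"az":4.16,"jaw":1},{"tx":-0.0393,"ty":0.0059,"tz":0.001,"az":4.16,"jaw":1},{"tx":-0.0393,"ty":0.0059,"tz":0.001,"az":4.16,"jaw":1}]' 40
python3 -m handwheel '[{"tx":-0.0393,"ty":0.0059,"tz":0.001,"az":4.16,"jaw":1},{"tx":-0.0393,"ty":0.0059,"tz":0.001,"az":4.16,"jaw":1},{"tx":-0.0393,"ty":0.0059,"tz":0.001,"az":4.16,"jaw":1},{"tx":-0.0393,"ty":0.0059,"tz":0.001,"az":4.16,"jaw":1},{"tx":-0.0393,"ty":0.0059,"tz":0.001,"az":4.16,"jaw":1},{"tx":-0.0393,"ty":0.0059,"tz":0.001,"az":4.16,"jaw":1},{"tx":-0.0393,"ty":0.0059,"tz":0.001,"az":4.16,"jaw":1},{"tx":-0.0393,"ty":0.0059,"tz":0.001,"az":4.16,"jaw":1},{"tx":-0.0393,"ty":0.0059,"tz":0.001,"az":4.16,"jaw":1},{"tx":-0.0393,"ty":0.0059,"tz":0.001,"az":4.16,"jaw":1}]'
python3 - <<'E'
from h import *
snap('top','top1');c=snap('side','side1');st();plan([.648,.022,.081],83,10)
im=c['color'];cv2.imwrite('pics/side1c.png',cv2.resize(np.ascontiguousarray(im[130:330,150:400,::-1]),None,fx=3,fy=3,interpolation=cv2.INTER_CUBIC))
E
```

```text
{'time': 0.2, 'ee_pos': [0.1311, 0.534, 0.1998], 'tcp_rot': [-179.9527, 0.0012, 166.2024], 'wrist_force': [0.6945, 0.0792, 0.4405], 'torque': [0.029, -0.0508, -0.0396], 'opening': 0.0854, 'grasp_force': 0.0, 'q': [76.2016, 4.9997, 10.0515, 95.099, -0.0012, 89.9992]}
N 10 t [-0.079   0.009   0.0119] w [-4.00e-03  4.00e-03  8.32e+00]$[0]: bad value
$[0]: bad value
```

View pics/side1c.png

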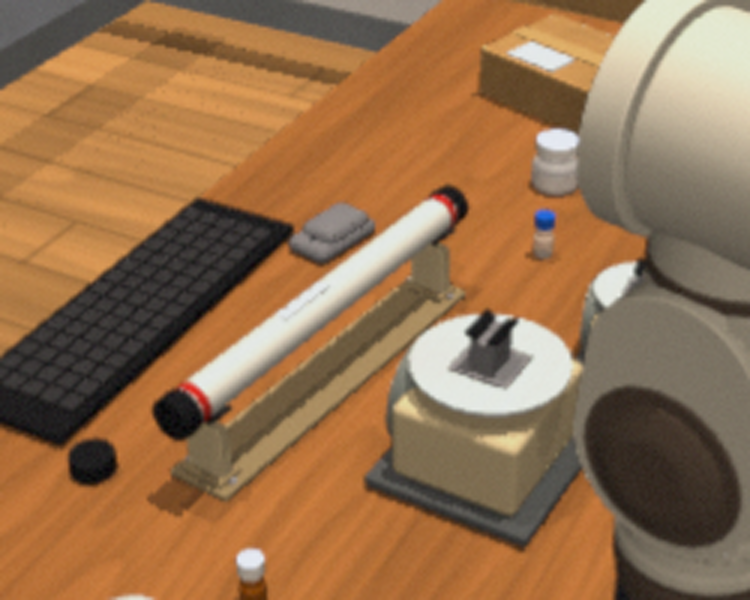

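The side crop shows the tube resting on the rack, the V saddle upright on the scale's pan at crop (490,340), and the dial on the far (+x) side. The move was refused, so I'll retry with every key filled in.

```bash
python3 -m handwheel '[{"tx":-0.0393,"ty":0.0059,"tz":0.001,"ax":0,"ay":0,"az":4.16,"jaw":1},{"tx":-0.0393,"ty":0.0059,"tz":0.001,"ax":0,"ay":0,"az":4.16,"jaw":1},{"tx":-0.0393,"ty":0.0059,"tz":0.001,"ax":0,"ay":0,"az":4.16,"jaw":1},{"tx":-0.0393,"ty":0.0059,"tz":0.001,"ax":0,"ay":0,"az":4.16,"jaw":1},{"tx":-0.0393,"ty":0.0059,"tz":0.001,"ax":0,"ay":0,"az":4.16,"jaw":1},{"tx":-0.0393,"ty":0.0059,"tz":0.001,"ax":0,"ay":0,"az":4.16,"jaw":1},{"tx":-0.0393,"ty":0.0059,"tz":0.001,"ax":0,"ay":0,"az":4.16,"jaw":1},{"tx":-0.0393,"ty":0.0059,"tz":0.001,"ax":0,"ay":0,"az":4.16,"jaw":1},{"tx":-0.0393,"ty":0.0059,"tz":0.001,"ax":0,"ay":0,"az":4.16,"jaw":1},{"tx":-0.0393,"ty":0.0059,"tz":0.001,"ax":0,"ay":0,"az":4.16,"jaw":1}]' 40
```

```text
time: 1.45
ee_pos: [0.4873, 0.3752, 0.1899]
tcp_rot: [-180.0, -0.0, 124.5]
wrist_force: [0.6, 0.8, 0.3]
opening: 0.0854
grasp_force: 0.0
```

```bash
python3 -m handwheel '[{"tx":-0.0393,"ty":0.0059,"tz":0.001,"ax":0,"ay":0,"az":4.16,"jaw":1},{"tx":-0.0393,"ty":0.0059,"tz":0.001,"ax":0,"ay":0,"az":4.16,"jaw":1},{"tx":-0.0393,"ty":0.0059,"tz":0.001,"ax":0,"ay":0,"az":4.16,"jaw":1},{"tx":-0.0393,"ty":0.0059,"tz":0.001,"ax":0,"ay":0,"az":4.16,"jaw":1},{"tx":-0.0393,"ty":0.0059,"tz":0.001,"ax":0,"ay":0,"az":4.16,"jaw":1},{"tx":-0.0393,"ty":0.0059,"tz":0.001,"ax":0,"ay":0,"az":4.16,"jaw":1},{"tx":-0.0393,"ty":0.0059,"tz":0.001,"ax":0,"ay":0,"az":4.16,"jaw":1},{"tx":-0.0393,"ty":0.0059,"tz":0.001,"ax":0,"ay":0,"az":4.16,"jaw":1},{"tx":-0.0393,"ty":0.0059,"tz":0.001,"ax":0,"ay":0,"az":4.16,"jaw":1},{"tx":-0.0393,"ty":0.0059,"tz":0.001,"ax":0,"ay":0,"az":4.16,"jaw":1}]' 40
python3 - <<'E'
from h import *
c=snap('side','side2');st();plan([.648,.022,.081],83,10)
im=c['color'];cv2.imwrite('pics/side2c.png',cv2.resize(np.ascontiguousarray(im[130:330,150:400,::-1]),None,fx=3,fy=3,interpolation=cv2.INTER_CUBIC))
# side-camera check of the tube axis from image 1
c=load('side1')
for p in([.6764,.2533,.1],[.621,-.2076,.1],[.448,.066,.119]): print((proj(c,p)-[150,130])*3)
E
```

```text
time: 2.7
ee_pos: [0.6473, 0.0208, 0.1798]
tcp_rot: [-180.0, 0.0, 82.9]
wrist_force: [-0.5, 0.9, -0.4]
opening: 0.0855
grasp_force: 0.0
{'time': 2.75, 'ee_pos': [0.6475, 0.0164, 0.1796], 'tcp_rot': [-179.9752, 0.1036, 82.4984], 'wrist_force': [0.1139, -2.1945, -0.7422], 'torque': [-0.138, 0.0067, 0.0164], 'opening': 0.0854, 'grasp_force': 0.0, 'q': [1.5019, 18.663, 23.7466, 95.1242, -0.0984, 99.0036]}
N 10 t [ 0.0006 -0.      0.0099] w [-0.003  0.01  -0.05 ]
[168.71767883 420.88333085]
[451.40721156 198.64231986]
[490.07674559 361.76204036]
```

View pics/side2c.png

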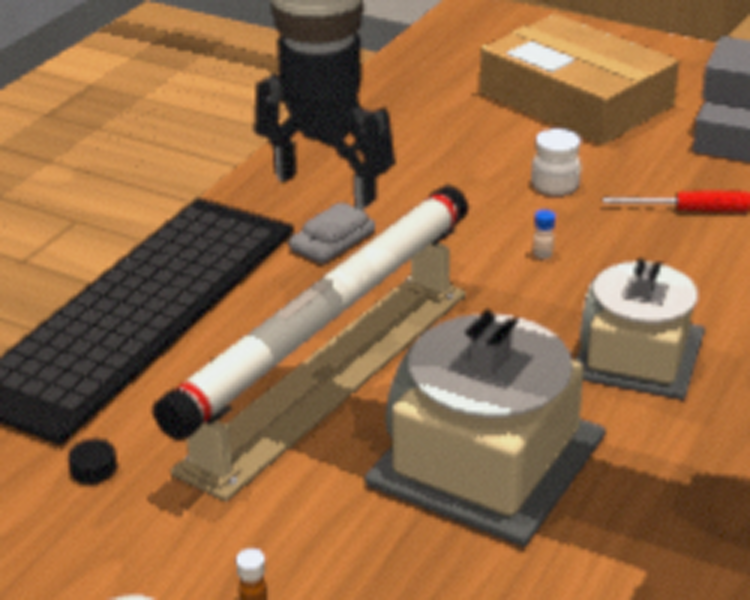

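The gripper stands over the tube's middle, aligned across it. Descending and closing.

```bash
python3 -m handwheel '[{"tx":0,"ty":0,"tz":0.018,"ax":0,"ay":0,"az":0,"jaw":1},{"tx":0,"ty":0,"tz":0.018,"ax":0,"ay":0,"az":0,"jaw":1},{"tx":0,"ty":0,"tz":0.018,"ax":0,"ay":0,"az":0,"jaw":1},{"tx":0,"ty":0,"tz":0.018,"ax":0,"ay":0,"az":0,"jaw":1},{"tx":0,"ty":0,"tz":0.018,"ax":0,"ay":0,"az":0,"jaw":1},{"tx":0,"ty":0,"tz":0.009,"ax":0,"ay":0,"az":0,"jaw":1},{"tx":0,"ty":0,"tz":0,"ax":0,"ay":0,"az":0,"jaw":0.2},{"tx":0,"ty":0,"tz":0,"ax":0,"ay":0,"az":0,"jaw":0.1},{"tx":0,"ty":0,"tz":0,"ax":0,"ay":0,"az":0,"jaw":0},{"tx":0,"ty":0,"tz":0,"ax":0,"ay":0,"az":0,"jaw":-0.1}]' 30
python3 -c "
from h import *
st()"
```

```text
time: 4.0
ee_pos: [0.6474, 0.0221, 0.0818]
tcp_rot: [180.0, -0.0, 83.0]
wrist_force: [-0.8, -0.2, -0.3]
opening: 0.0386
grasp_force: 0.0
{'time': 4.0, 'ee_pos': [0.6474, 0.0221, 0.0818], 'tcp_rot': [179.9579, -0.0073, 83.0013], 'wrist_force': [-0.8062, -0.2073, -0.3298], 'torque': [0.0169, -0.0003, -0.0167], 'opening': 0.0386, 'grasp_force': 0.0, 'q': [1.9536, 17.7005, 11.7192, 83.9759, 0.0007, 98.9524]}
```

```bash
python3 -m handwheel '[{"tx":0,"ty":0,"tz":0,"ax":0,"ay":0,"az":0,"jaw":-1},{"tx":0,"ty":0,"tz":0,"ax":0,"ay":0,"az":0,"jaw":-1},{"tx":0,"ty":0,"tz":0,"ax":0,"ay":0,"az":0,"jaw":-1},{"tx":0,"ty":0,"tz":0,"ax":0,"ay":0,"az":0,"jaw":-1},{"tx":0,"ty":0,"tz":-0.001,"ax":0,"ay":0,"az":0,"jaw":-1},{"tx":0,"ty":0,"tz":-0.001,"ax":0,"ay":0,"az":0,"jaw":-1},{"tx":0,"ty":0,"tz":-0.001,"ax":0,"ay":0,"az":0,"jaw":-1},{"tx":0,"ty":0,"tz":-0.001,"ax":0,"ay":0,"az":0,"jaw":-1},{"tx":0,"ty":0,"tz":0,"ax":0,"ay":0,"az":0,"jaw":-1},{"tx":0,"ty":0,"tz":0,"ax":0,"ay":0,"az":0,"jaw":-1}]' 30
python3 - <<'E'
from h import *
st();c=snap('side','side3');st()
im=c['color'];cv2.imwrite('pics/side3c.png',cv2.resize(np.ascontiguousarray(im[130:330,150:400,::-1]),None,fx=3,fy=3,interpolation=cv2.INTER_CUBIC))
E
```

```text
time: 5.25
ee_pos: [0.6501, 0.0222, 0.0888]
tcp_rot: [179.5, -0.1, 83.0]
wrist_force: [5.9, 0.1, 13.8]
opening: 0.0001
grasp_force: 6.4
{'time': 5.25, 'ee_pos': [0.6501, 0.0222, 0.0888], 'tcp_rot': [179.5351, -0.0724, 83.0033], 'wrist_force': [5.883, 0.0702, 13.8278], 'torque': [0.0407, -1.305, 0.0093], 'opening': 0.0001, 'grasp_force': 6.4251, 'q': [1.9552, 17.5666, 12.3279, 84.2908, -0.0008, 98.9521]}
{'time': 5.3, 'ee_pos': [0.6501, 0.0222, 0.0888], 'tcp_rot': [179.5349, -0.0749, 83.006], 'wrist_force': [5.111, 0.3566, 12.4843], 'torque': [0.1375, -1.2059, -0.0017], 'opening': 0.0001, 'grasp_force': 6.4248, 'q': [1.9559, 17.5649, 12.3282, 84.2922, 0.0017, 98.9503]}
```

View pics/side3c.png

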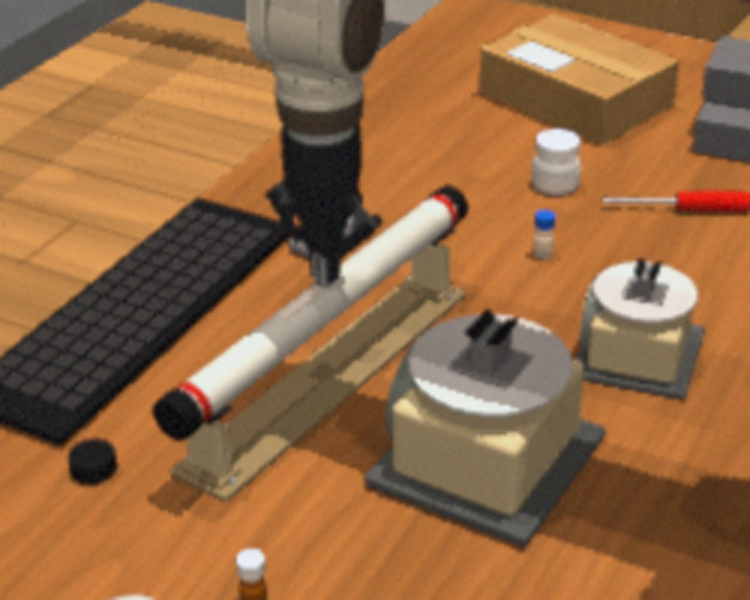

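The fingers have shut on top of the tube: the tip is at crop (325,283) and the opening is 0. I'll check the TCP geometry against the picture before moving.

```bash
python3 - <<'E'
from h import *
for f in('side3','side2'):
    c=load(f)
    for p in([.6501,.0222,.0888],[.6501,.0222,.12],[.648,.022,.1],[.648,.022,.12],[.6475,.0164,.1796]): print(f,p,((proj(c,p)-[150,130])*3).round(1))
c=snap('top','top3')
cv2.imwrite('pics/top3c.png',cv2.resize(np.ascontiguousarray(c['color'][140:260,190:350,::-1]),None,fx=5,fy=5,interpolation=cv2.INTER_CUBIC))
E
```

```text
side3 [0.6501, 0.0222, 0.0888] [324.8 306.2]
side3 [0.6501, 0.0222, 0.12] [323.8 280.5]
side3 [0.648, 0.022, 0.1] [326.4 297.5]
side3 [0.648, 0.022, 0.12] [325.7 281. ]
side3 [0.6475, 0.0164, 0.1796] [327.1 227.6]
side2 [0.6501, 0.0222, 0.0888] [324.8 306.2]
side2 [0.6501, 0.0222, 0.12] [323.8 280.5]
side2 [0.648, 0.022, 0.1] [326.4 297.5]
side2 [0.648, 0.022, 0.12] [325.7 281. ]
side2 [0.6475, 0.0164, 0.1796] [327.1 227.6]
```

View pics/top3c.png

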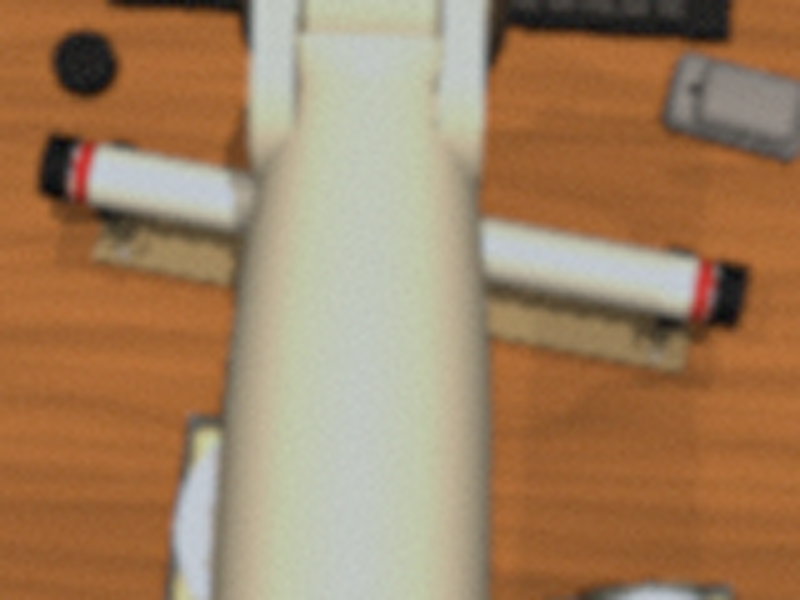

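The picture agrees with the contact. The tube top is at 0.12, but the TCP is reported at 0.089, so the real fingertips end about 31 mm above the reported TCP. The tube hasn't moved. I'll back off, open, then go 30 mm lower.

```bash
python3 -m handwheel '[{"tx":0,"ty":0,"tz":-0.015,"ax":0,"ay":0,"az":0,"jaw":-1},{"tx":0,"ty":0,"tz":-0.02,"ax":0,"ay":0,"az":0,"jaw":0},{"tx":0,"ty":0,"tz":0,"ax":0,"ay":0,"az":0,"jaw":1},{"tx":0,"ty":0,"tz":0,"ax":0,"ay":0,"az":0,"jaw":1},{"tx":0,"ty":0,"tz":0,"ax":0,"ay":0,"az":0,"jaw":1},{"tx":0,"ty":0,"tz":0,"ax":0,"ay":0,"az":0,"jaw":1},{"tx":0,"ty":0,"tz":0,"ax":0,"ay":0,"az":0,"jaw":1},{"tx":0,"ty":0,"tz":0,"ax":0,"ay":0,"az":0,"jaw":1},{"tx":0,"ty":0,"tz":0,"ax":0,"ay":0,"az":0,"jaw":1},{"tx":0,"ty":0,"tz":0,"ax":0,"ay":0,"az":0,"jaw":1}]' 30
python3 -m handwheel '[{"tx":0,"ty":0,"tz":0.01,"ax":0,"ay":0,"az":0,"jaw":1},{"tx":0,"ty":0,"tz":0.01,"ax":0,"ay":0,"az":0,"jaw":1},{"tx":0,"ty":0,"tz":0.01,"ax":0,"ay":0,"az":0,"jaw":1},{"tx":0,"ty":0,"tz":0.01,"ax":0,"ay":0,"az":0,"jaw":1},{"tx":0,"ty":0,"tz":0.01,"ax":0,"ay":0,"az":0,"jaw":1},{"tx":0,"ty":0,"tz":0.009,"ax":0,"ay":0,"az":0,"jaw":1},{"tx":0,"ty":0,"tz":0.005,"ax":0,"ay":0,"az":0,"jaw":1},{"tx":0,"ty":0,"tz":0,"ax":0,"ay":0,"az":0,"jaw":1},{"tx":0,"ty":0,"tz":0,"ax":0,"ay":0,"az":0,"jaw":1},{"tx":0,"ty":0,"tz":0,"ax":0,"ay":0,"az":0,"jaw":1}]' 30
```

```text
time: 6.6
ee_pos: [0.6472, 0.0221, 0.1203]
tcp_rot: [180.0, -0.0, 83.0]
wrist_force: [-0.4, -0.1, -1.0]
opening: 0.0853
grasp_force: 0.0
time: 7.85
ee_pos: [0.6474, 0.0221, 0.0567]
tcp_rot: [180.0, -0.0, 83.0]
wrist_force: [0.3, 0.1, 0.8]
opening: 0.0851
grasp_force: 0.0
```

```bash
python3 -m handwheel '[{"tx":0,"ty":0,"tz":0.008,"ax":0,"ay":0,"az":0,"jaw":1},{"tx":0,"ty":0,"tz":0,"ax":0,"ay":0,"az":0,"jaw":0.2},{"tx":0,"ty":0,"tz":0,"ax":0,"ay":0,"az":0,"jaw":0.1},{"tx":0,"ty":0,"tz":0,"ax":0,"ay":0,"az":0,"jaw":0},{"tx":0,"ty":0,"tz":0,"ax":0,"ay":0,"az":0,"jaw":-0.2},{"tx":0,"ty":0,"tz":0,"ax":0,"ay":0,"az":0,"jaw":-1},{"tx":0,"ty":0,"tz":0,"ax":0,"ay":0,"az":0,"jaw":-1},{"tx":0,"ty":0,"tz":0,"ax":0,"ay":0,"az":0,"jaw":-1},{"tx":0,"ty":0,"tz":0,"ax":0,"ay":0,"az":0,"jaw":-1},{"tx":0,"ty":0,"tz":0,"ax":0,"ay":0,"az":0,"jaw":-1}]' 30
python3 -c "
from h import *
st()"
```

```text
time: 9.1
ee_pos: [0.6493, 0.0219, 0.0493]
tcp_rot: [179.7, -0.0, 83.0]
wrist_force: [9.2, -0.9, 0.3]
opening: 0.039
grasp_force: 32.5
{'time': 9.1, 'ee_pos': [0.6493, 0.0219, 0.0493], 'tcp_rot': [179.7343, -0.018, 82.9817], 'wrist_force': [9.2353, -0.9469, 0.2796], 'torque': [-0.2415, -1.7709, -0.0808], 'opening': 0.039, 'grasp_force': 32.4934, 'q': [1.939, 18.0131, 8.5257, 80.2473, -0.0236, 98.9572]}
```

```bash
python3 -m handwheel '[{"tx":0,"ty":0.002,"tz":0,"ax":0,"ay":0,"az":0,"jaw":-1},{"tx":0,"ty":0,"tz":0,"ax":0,"ay":0,"az":0,"jaw":-1},{"tx":0,"ty":0,"tz":0,"ax":0,"ay":0,"az":0,"jaw":-1},{"tx":0,"ty":0,"tz":-0.001,"ax":0,"ay":0,"az":0,"jaw":-1},{"tx":0,"ty":0,"tz":-0.001,"ax":0,"ay":0,"az":0,"jaw":-1},{"tx":0,"ty":0,"tz":-0.001,"ax":0,"ay":0,"az":0,"jaw":-1},{"tx":0,"ty":0,"tz":-0.001,"ax":0,"ay":0,"az":0,"jaw":-1},{"tx":0,"ty":0,"tz":0,"ax":0,"ay":0,"az":0,"jaw":-1},{"tx":0,"ty":0,"tz":0,"ax":0,"ay":0,"az":0,"jaw":-1},{"tx":0,"ty":0,"tz":0,"ax":0,"ay":0,"az":0,"jaw":-1}]' 30
python3 -c "
from h import *
st();c=snap('side','side4');st();snap('top','top4')
im=c['color'];cv2.imwrite('pics/side4c.png',cv2.resize(np.ascontiguousarray(im[180:300,190:320,::-1]),None,fx=5,fy=5,interpolation=cv2.INTER_CUBIC))"
```

```text
time: 10.35
ee_pos: [0.649, 0.0218, 0.0521]
tcp_rot: [-180.0, 0.0, 83.0]
wrist_force: [0.9, 0.1, -7.2]
opening: 0.0393
grasp_force: 31.8
{'time': 10.35, 'ee_pos': [0.649, 0.0218, 0.0521], 'tcp_rot': [-179.9723, 0.0085, 83.0104], 'wrist_force': [0.864, 0.0553, -7.2347], 'torque': [-0.0624, -0.0984, -0.1778], 'opening': 0.0393, 'grasp_force': 31.7945, 'q': [1.9277, 18.2533, 9.1369, 80.9123, -0.0041, 98.9174]}
{'time': 10.4, 'ee_pos': [0.649, 0.0218, 0.0522], 'tcp_rot': [-179.9832, 0.0057, 83.0093], 'wrist_force': [0.8023, -0.104, -7.9202], 'torque': [-0.0318, -0.1669, -0.0549], 'opening': 0.0391, 'grasp_force': 31.7866, 'q': [1.9258, 18.249, 9.1408, 80.9092, -0.003, 98.9166]}
```

View pics/side4c.png

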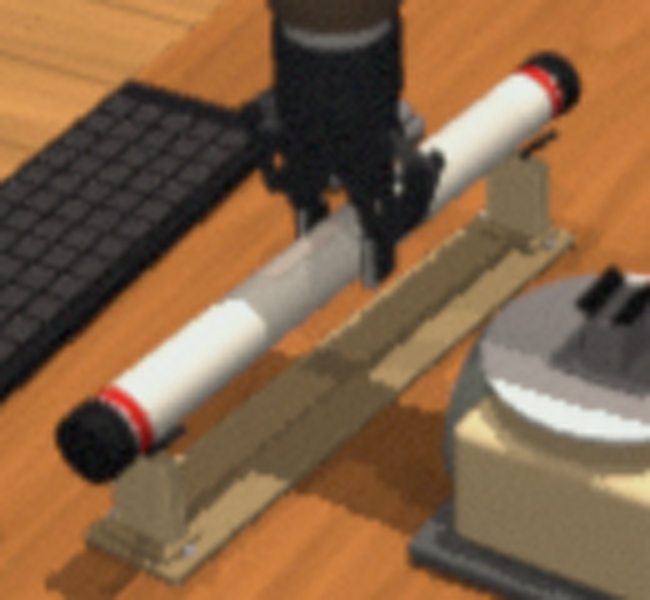

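In the crop the tube's far (−y) end at (550,85) stands clear of its rest, and the near end at (100,440) seems to be still down. I'll measure how far each end moved against the picture before the lift.

```bash
cat >> h.py <<'E'
def endlift(fa,fb,u=0.,cam='side'):
    """vertical image shift -> z lift (mm) of red bands near each end, between pictures fa and fb"""
    a,b=load(fa),load(fb);out=[]
    for s in(1,-1):
        y=s*.213; q=np.array([.649,.022,.1])+y*np.array([.122,.9925,0])
        p=proj(a,q); pz=proj(a,q+[0,0,.01])-p; pa=(proj(a,q+[.0012,.0099,0])-p)/10
        x0,y0=(p-14).astype(int)
        T=a['color'][y0:y0+28,x0:x0+28].astype(np.float32);I=b['color'][y0:y0+28,x0:x0+28].astype(np.float32)
        red=lambda J:np.clip(J[...,0]-(J[...,1]+J[...,2])/2-55,0,None)
        cen=lambda J:np.array([(J*np.arange(28)).sum(),(J*np.arange(28)[:,None]).sum()])/J.sum()
        ra,rb=red(T),red(I);d=cen(rb)-cen(ra)
        A=np.c_[pz/10,pa];out.append((np.linalg.solve(A,d)).round(2).tolist())
    return out   # [[lift_mm, along_mm] at +y end, -y end]
E
python3 -c "
from h import *
print(endlift('side3','side4'),endlift('side1','side3'))"
```

```text
[[-0.04, 0.0], [-1.41, -1.89]] [[0.01, 0.1], [0.03, 0.12]]
```

```bash
sed -i 's|red=lambda.*|red=lambda J:np.clip(J[...,0]-J[...,1]-100,0,60)|' h.py
python3 -c "
from h import *
print(endlift('side3','side4'),endlift('side1','side3'))
c=load('side3');c4=load('side4')
for s in(1,-1):
    q=np.array([.649,.022,.1])+s*.213*np.array([.122,.9925,0]);p=proj(c,q);print(p)
    x0,y0=(p-14).astype(int);J=c['color'][y0:y0+28,x0:x0+28].astype(int);print((np.clip(J[...,0]-J[...,1]-100,0,60)>0).sum())"
```

```text
[[-0.02, -0.02], [6.39, 0.82]] [[-0.39, -0.08], [-0.33, -0.26]]
[210.94444144 266.2553931 ]
29
[297.4957174  198.60164625]
13
```

The −y end rose 6.4 mm and the +y end stayed down, so the balance lies on the +y side. I'll average the force readings, then try again at +30 mm.

```bash
cat >> h.py <<'E'
def avg(n=5):
    F=[];M=[]
    for i in range(n):
        optics.camera('side');o=telemetry.get_obs();F.append(o['wrist_force']);M.append(o['torque'])
    F=np.array(F);M=np.array(M);M2=M.copy();M2[:,0]-=.192*F[:,1];M2[:,1]+=.192*F[:,0]
    print('t',o['time'],'F',F.mean(0).round(2),F.std(0).round(2),'M@tip',M2.mean(0).round(3),'pos',o['ee_pos'].round(4))
E
python3 -c "
from h import *
avg(6)"
python3 -m handwheel '[{"tx":0,"ty":0,"tz":0.002,"ax":0,"ay":0,"az":0,"jaw":-1},{"tx":0,"ty":0,"tz":0.002,"ax":0,"ay":0,"az":0,"jaw":-1},{"tx":0,"ty":0,"tz":0,"ax":0,"ay":0,"az":0,"jaw":0.25},{"tx":0,"ty":0,"tz":0,"ax":0,"ay":0,"az":0,"jaw":0.25},{"tx":0.015,"ty":0,"tz":0,"ax":0,"ay":0,"az":0,"jaw":0.25},{"tx":0.015,"ty":0,"tz":0,"ax":0,"ay":0,"az":0,"jaw":0.25},{"tx":0,"ty":0,"tz":0,"ax":0,"ay":0,"az":0,"jaw":0.25},{"tx":0,"ty":0,"tz":0,"ax":0,"ay":0,"az":0,"jaw":0},{"tx":0,"ty":0,"tz":0,"ax":0,"ay":0,"az":0,"jaw":-1},{"tx":0,"ty":0,"tz":0,"ax":0,"ay":0,"az":0,"jaw":-1}]' 30
python3 -c "
from h import *
st();snap('side','side5')"
```

```text
t 10.75 F [ 0.37  0.06 -7.36] [0.65 0.26 0.12] M@tip [-0.08  -0.004 -0.09 ] pos [0.6491 0.0218 0.0523]
time: 12.0
ee_pos: [0.6532, 0.0517, 0.0484]
tcp_rot: [180.0, -0.0, 83.0]
wrist_force: [2.7, 3.9, -0.5]
opening: 0.0391
grasp_force: 30.8
{'time': 12.0, 'ee_pos': [0.6532, 0.0517, 0.0484], 'tcp_rot': [179.9632, -0.0444, 83.001], 'wrist_force': [2.6951, 3.9192, -0.5021], 'torque': [0.6454, -0.5669, 0.0629], 'opening': 0.0391, 'grasp_force': 30.7789, 'q': [4.5126, 19.0391, 9.7185, 80.6344, 0.0362, 101.5117]}
```

```bash
python3 -m handwheel '[{"tx":0,"ty":0,"tz":-0.001,"ax":0,"ay":0,"az":0,"jaw":-1},{"tx":0,"ty":0,"tz":-0.001,"ax":0,"ay":0,"az":0,"jaw":-1},{"tx":0,"ty":0,"tz":-0.001,"ax":0,"ay":0,"az":0,"jaw":-1},{"tx":0,"ty":0,"tz":-0.001,"ax":0,"ay":0,"az":0,"jaw":-1},{"tx":0,"ty":0,"tz":-0.001,"ax":0,"ay":0,"az":0,"jaw":-1},{"tx":0,"ty":0,"tz":0,"ax":0,"ay":0,"az":0,"jaw":-1},{"tx":0,"ty":0,"tz":0,"ax":0,"ay":0,"az":0,"jaw":-1},{"tx":0,"ty":0,"tz":0,"ax":0,"ay":0,"az":0,"jaw":-1},{"tx":0,"ty":0,"tz":0,"ax":0,"ay":0,"az":0,"jaw":-1},{"tx":0,"ty":0,"tz":0,"ax":0,"ay":0,"az":0,"jaw":-1}]' 30
python3 -c "
from h import *
snap('side','side6');avg(5);print(endlift('side5','side6'),endlift('side3','side5'))"
```

```text
time: 13.3
ee_pos: [0.6528, 0.0516, 0.0533]
tcp_rot: [-180.0, 0.0, 83.0]
wrist_force: [0.5, 0.1, -7.8]
opening: 0.0389
grasp_force: 31.1
t 13.6 F [ 0.49  0.4  -8.06] [0.33 0.81 0.41] M@tip [-0.103  0.1    0.007] pos [0.6528 0.0516 0.0533]
[[3.99, -0.6], [4.55, -0.51]] [[-0.26, -0.33], [-0.31, -0.41]]
```

Both ends came up together, by 4.0 and 4.6 mm, so +30 mm is close to balance, and the small moment points a little farther to +y. I'll try +50 mm to bracket it.

```bash
python3 -m handwheel '[{"tx":0,"ty":0,"tz":0.003,"ax":0,"ay":0,"az":0,"jaw":-1},{"tx":0,"ty":0,"tz":0.002,"ax":0,"ay":0,"az":0,"jaw":-1},{"tx":0,"ty":0,"tz":0,"ax":0,"ay":0,"az":0,"jaw":0.25},{"tx":0,"ty":0,"tz":0,"ax":0,"ay":0,"az":0,"jaw":0.25},{"tx":0.010,"ty":0,"tz":0,"ax":0,"ay":0,"az":0,"jaw":0.25},{"tx":0.010,"ty":0,"tz":0,"ax":0,"ay":0,"az":0,"jaw":0.25},{"tx":0,"ty":0,"tz":0,"ax":0,"ay":0,"az":0,"jaw":0.25},{"tx":0,"ty":0,"tz":0,"ax":0,"ay":0,"az":0,"jaw":0},{"tx":0,"ty":0,"tz":0,"ax":0,"ay":0,"az":0,"jaw":-1},{"tx":0,"ty":0,"tz":0,"ax":0,"ay":0,"az":0,"jaw":-1}]' 20
python3 -c "
from h import *
snap('side','side7');avg(3)"
python3 -m handwheel '[{"tx":0,"ty":0,"tz":-0.001,"ax":0,"ay":0,"az":0,"jaw":-1},{"tx":0,"ty":0,"tz":-0.001,"ax":0,"ay":0,"az":0,"jaw":-1},{"tx":0,"ty":0,"tz":-0.001,"ax":0,"ay":0,"az":0,"jaw":-1},{"tx":0,"ty":0,"tz":-0.001,"ax":0,"ay":0,"az":0,"jaw":-1},{"tx":0,"ty":0,"tz":-0.001,"ax":0,"ay":0,"az":0,"jaw":-1},{"tx":0,"ty":0,"tz":0,"ax":0,"ay":0,"az":0,"jaw":-1},{"tx":0,"ty":0,"tz":0,"ax":0,"ay":0,"az":0,"jaw":-1},{"tx":0,"ty":0,"tz":0,"ax":0,"ay":0,"az":0,"jaw":-1},{"tx":0,"ty":0,"tz":0,"ax":0,"ay":0,"az":0,"jaw":-1},{"tx":0,"ty":0,"tz":0,"ax":0,"ay":0,"az":0,"jaw":-1}]' 20
python3 -c "
from h import *
snap('side','side8');avg(6);print(endlift('side7','side8'),endlift('side3','side7'))"
```

```text
time: 14.85
ee_pos: [0.6557, 0.0715, 0.0484]
tcp_rot: [179.9, -0.0, 83.0]
wrist_force: [3.9, 1.7, -1.3]
opening: 0.0395
grasp_force: 21.4
t 15.05 F [ 4.68  1.97 -0.52] [0.74 0.33 0.2 ] M@tip [-0.021 -0.053 -0.023] pos [0.6557 0.0715 0.0484]
time: 16.3
ee_pos: [0.6552, 0.0715, 0.0533]
tcp_rot: [-180.0, -0.0, 83.0]
wrist_force: [0.6, -0.1, -8.0]
opening: 0.0396
grasp_force: 21.2
t 16.65 F [-0.2  -0.03 -8.05] [0.32 0.34 0.33] M@tip [ 0.137 -0.055  0.026] pos [0.6553 0.0715 0.0533]
[[6.5, -1.08], [0.36, -0.19]] [[0.04, -0.31], [-0.35, -0.62]]
```

At +50 mm only the +y end rose, so balance lies between 30 and 50. Combining the forces and moments gives about 30 to 40 mm, so I'll grip at +35 mm with more force.

```bash
python3 -m handwheel '[{"tx":0,"ty":0,"tz":0.003,"ax":0,"ay":0,"az":0,"jaw":-1},{"tx":0,"ty":0,"tz":0.002,"ax":0,"ay":0,"az":0,"jaw":-1},{"tx":0,"ty":0,"tz":0,"ax":0,"ay":0,"az":0,"jaw":0.25},{"tx":0,"ty":0,"tz":0,"ax":0,"ay":0,"az":0,"jaw":0.25},{"tx":-0.0075,"ty":0.0005,"tz":0,"ax":0,"ay":0,"az":0,"jaw":0.25},{"tx":-0.0075,"ty":0,"tz":0,"ax":0,"ay":0,"az":0,"jaw":0.25},{"tx":0,"ty":0,"tz":0,"ax":0,"ay":0,"az":0,"jaw":0.25},{"tx":0,"ty":0,"tz":0,"ax":0,"ay":0,"az":0,"jaw":0},{"tx":0,"ty":0,"tz":0,"ax":0,"ay":0,"az":0,"jaw":-1},{"tx":0,"ty":0,"tz":0,"ax":0,"ay":0,"az":0,"jaw":-1}]' 20
python3 -c "
from h import *
snap('side','side9')"
python3 -m handwheel '[{"tx":0,"ty":0,"tz":-0.001,"ax":0,"ay":0,"az":0,"jaw":-1},{"tx":0,"ty":0,"tz":-0.001,"ax":0,"ay":0,"az":0,"jaw":-1},{"tx":0,"ty":0,"tz":-0.001,"ax":0,"ay":0,"az":0,"jaw":-1},{"tx":0,"ty":0,"tz":-0.001,"ax":0,"ay":0,"az":0,"jaw":-1},{"tx":0,"ty":0,"tz":-0.001,"ax":0,"ay":0,"az":0,"jaw":-1},{"tx":0,"ty":0,"tz":0,"ax":0,"ay":0,"az":0,"jaw":-1},{"tx":0,"ty":0,"tz":0,"ax":0,"ay":0,"az":0,"jaw":-1},{"tx":0,"ty":0,"tz":0,"ax":0,"ay":0,"az":0,"jaw":-1},{"tx":0,"ty":0,"tz":0,"ax":0,"ay":0,"az":0,"jaw":-1},{"tx":0,"ty":0,"tz":0,"ax":0,"ay":0,"az":0,"jaw":-1}]' 20
python3 -c "
from h import *
snap('side','side10');avg(10);print(endlift('side9','side10'))"
```

```text
time: 17.9
ee_pos: [0.6538, 0.0565, 0.0484]
tcp_rot: [-180.0, 0.0, 83.0]
wrist_force: [-2.0, -0.5, 2.2]
opening: 0.0397
grasp_force: 20.3
time: 19.2
ee_pos: [0.6539, 0.0565, 0.0533]
tcp_rot: [-180.0, 0.0, 83.0]
wrist_force: [0.2, -0.0, -8.4]
opening: 0.0391
grasp_force: 21.1
t 19.75 F [-0.13  0.29 -8.06] [0.73 0.29 0.33] M@tip [-0.031 -0.03   0.006] pos [0.6539 0.0565 0.0533]
[[4.19, -0.73], [4.67, 0.87]]
```

At +35 mm it lifts level on a light grip, with a residual moment of about 0.03 Nm (4 mm). Now I'll raise it with a firmer grip.

```bash
python3 -m handwheel '[{"tx":0,"ty":0,"tz":0,"ax":0,"ay":0,"az":0,"jaw":-1},{"tx":0,"ty":0,"tz":-0.004,"ax":0,"ay":0,"az":0,"jaw":-1},{"tx":0,"ty":0,"tz":-0.013,"ax":0,"ay":0,"az":0,"jaw":-1},{"tx":0,"ty":0,"tz":-0.019,"ax":0,"ay":0,"az":0,"jaw":-1},{"tx":0,"ty":0,"tz":-0.021,"ax":0,"ay":0,"az":0,"jaw":-1},{"tx":0,"ty":0,"tz":-0.021,"ax":0,"ay":0,"az":0,"jaw":-1},{"tx":0,"ty":0,"tz":-0.021,"ax":0,"ay":0,"az":0,"jaw":-1},{"tx":0,"ty":0,"tz":-0.017,"ax":0,"ay":0,"az":0,"jaw":-1},{"tx":0,"ty":0,"tz":-0.008,"ax":0,"ay":0,"az":0,"jaw":-1},{"tx":0,"ty":0,"tz":-0.003,"ax":0,"ay":0,"az":0,"jaw":-1}]' 60
python3 -c "
from h import *
avg(3);plan([.448,.065,.18],88,10);plan([.448,.065,.18],88,16)"
```

```text
time: 21.0
ee_pos: [0.6542, 0.0566, 0.1812]
tcp_rot: [179.9, -0.0, 83.0]
wrist_force: [-0.9, -0.6, -8.5]
opening: 0.0383
grasp_force: 61.5
t 21.15 F [ 0.21  0.13 -8.13] [0.27 0.45 0.37] M@tip [0.023 0.035 0.015] pos [0.6538 0.0565 0.1798]
N 10 t [-0.0009 -0.0206 -0.    ] w [-0.004  0.001 -0.5  ]
N 16 t [-0.0005 -0.0129 -0.    ] w [-0.003  0.    -0.312]
```

```bash
python3 -m handwheel '[{"tx":-0.0009,"ty":-0.008,"tz":0,"ax":0,"ay":0,"az":-0.5,"jaw":-1},{"tx":-0.0009,"ty":-0.018,"tz":0,"ax":0,"ay":0,"az":-0.5,"jaw":-1},{"tx":-0.0009,"ty":-0.026,"tz":0,"ax":0,"ay":0,"az":-0.5,"jaw":-1},{"tx":-0.0009,"ty":-0.028,"tz":0,"ax":0,"ay":0,"az":-0.5,"jaw":-1},{"tx":-0.0009,"ty":-0.028,"tz":0,"ax":0,"ay":0,"az":-0.5,"jaw":-1},{"tx":-0.0009,"ty":-0.028,"tz":0,"ax":0,"ay":0,"az":-0.5,"jaw":-1},{"tx":-0.0009,"ty":-0.028,"tz":0,"ax":0,"ay":0,"az":-0.5,"jaw":-1},{"tx":-0.0009,"ty":-0.022,"tz":0,"ax":0,"ay":0,"az":-0.5,"jaw":-1},{"tx":-0.0009,"ty":-0.014,"tz":0,"ax":0,"ay":0,"az":-0.5,"jaw":-1},{"tx":-0.0009,"ty":-0.006,"tz":0,"ax":0,"ay":0,"az":-0.5,"jaw":-1}]' 60
python3 -c "
from h import *
avg(2);plan([.448,.065,.135],88,8);c=snap('side','side11')
im=c['color'];cv2.imwrite('pics/side11c.png',cv2.resize(np.ascontiguousarray(im[180:320,200:380,::-1]),None,fx=4,fy=4,interpolation=cv2.INTER_CUBIC))"
```

```text
time: 22.4
ee_pos: [0.4473, 0.0648, 0.1804]
tcp_rot: [180.0, -0.0, 88.0]
wrist_force: [0.1, 0.1, -7.9]
opening: 0.0387
grasp_force: 62.2
t 22.5 F [ 0.27  0.05 -7.47] [0.08 0.44 0.2 ] M@tip [0.039 0.058 0.004] pos [0.4478 0.0648 0.1804]
N 8 t [0.     0.     0.0057] w [ 0.004 -0.     0.003]
```

View pics/side11c.png

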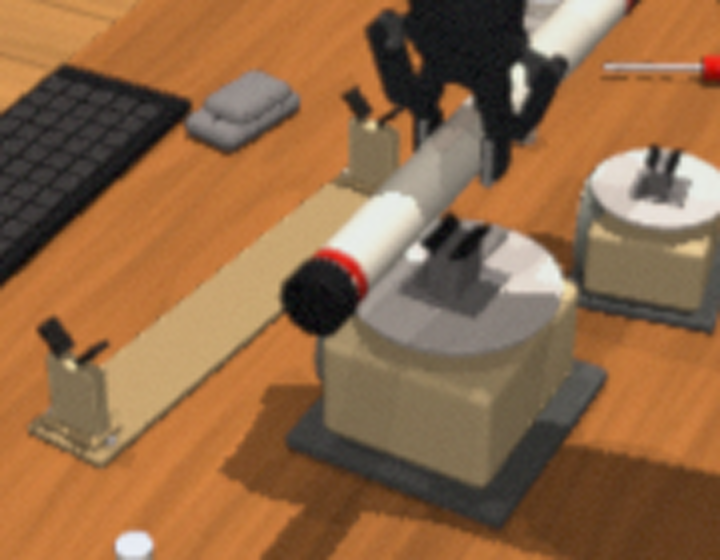

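The tube is held level over the big scale, with the saddle at about (450,265) below it. Descending to just above contact.

```bash
python3 -m handwheel '[{"tx":0,"ty":0,"tz":0.003,"ax":0,"ay":0,"az":0,"jaw":-1},{"tx":0,"ty":0,"tz":0.006,"ax":0,"ay":0,"az":0,"jaw":-1},{"tx":0,"ty":0,"tz":0.008,"ax":0,"ay":0,"az":0,"jaw":-1},{"tx":0,"ty":0,"tz":0.008,"ax":0,"ay":0,"az":0,"jaw":-1},{"tx":0,"ty":0,"tz":0.008,"ax":0,"ay":0,"az":0,"jaw":-1},{"tx":0,"ty":0,"tz":0.006,"ax":0,"ay":0,"az":0,"jaw":-1},{"tx":0,"ty":0,"tz":0.005,"ax":0,"ay":0,"az":0,"jaw":-1},{"tx":0,"ty":0,"tz":0.003,"ax":0,"ay":0,"az":0,"jaw":-1},{"tx":0,"ty":0,"tz":0,"ax":0,"ay":0,"az":0,"jaw":-1},{"tx":0,"ty":0,"tz":0,"ax":0,"ay":0,"az":0,"jaw":-1}]' 60
python3 -c "
from h import *
avg(3)"
python3 -m handwheel '[{"tx":0,"ty":0,"tz":0.001,"ax":0,"ay":0,"az":0,"jaw":-1},{"tx":0,"ty":0,"tz":0.001,"ax":0,"ay":0,"az":0,"jaw":-1},{"tx":0,"ty":0,"tz":0.001,"ax":0,"ay":0,"az":0,"jaw":-1},{"tx":0,"ty":0,"tz":0.001,"ax":0,"ay":0,"az":0,"jaw":-1},{"tx":0,"ty":0,"tz":0.001,"ax":0,"ay":0,"az":0,"jaw":-1},{"tx":0,"ty":0,"tz":0.001,"ax":0,"ay":0,"az":0,"jaw":-1},{"tx":0,"ty":0,"tz":0,"ax":0,"ay":0,"az":0,"jaw":-1},{"tx":0,"ty":0,"tz":0,"ax":0,"ay":0,"az":0,"jaw":-1},{"tx":0,"ty":0,"tz":0,"ax":0,"ay":0,"az":0,"jaw":-1},{"tx":0,"ty":0,"tz":0,"ax":0,"ay":0,"az":0,"jaw":-1}]' 60
python3 -c "
from h import *
avg(3)"
```

```text
time: 23.8
ee_pos: [0.4481, 0.0649, 0.1336]
tcp_rot: [180.0, -0.0, 88.0]
wrist_force: [-0.4, -0.3, -8.1]
opening: 0.0384
grasp_force: 62.2
t 23.95 F [ 0.48 -0.22 -8.1 ] [0.36 0.55 0.29] M@tip [ 0.063  0.102 -0.011] pos [0.4481 0.0649 0.1335]
time: 25.2
ee_pos: [0.4481, 0.0649, 0.1274]
tcp_rot: [180.0, 0.0, 88.0]
wrist_force: [1.6, -0.0, -5.8]
opening: 0.0384
grasp_force: 62.3
t 25.35 F [ 1.59  0.17 -5.35] [0.25 0.85 0.39] M@tip [-0.03   0.074 -0.002] pos [0.4481 0.0649 0.1273]
```

Contact with 2.7 N on the pan and a slight +x push from a flank of the groove. I'll shift +x by 1 mm and lower until the pan carries the full weight.

```bash
python3 -m handwheel '[{"tx":0,"ty":0.001,"tz":0,"ax":0,"ay":0,"az":0,"jaw":-1},{"tx":0,"ty":0,"tz":0.001,"ax":0,"ay":0,"az":0,"jaw":-1},{"tx":0,"ty":0,"tz":0.001,"ax":0,"ay":0,"az":0,"jaw":-1},{"tx":0,"ty":0,"tz":0.001,"ax":0,"ay":0,"az":0,"jaw":-1},{"tx":0,"ty":0,"tz":0,"ax":0,"ay":0,"az":0,"jaw":-1},{"tx":0,"ty":0,"tz":0,"ax":0,"ay":0,"az":0,"jaw":-1},{"tx":0,"ty":0,"tz":0,"ax":0,"ay":0,"az":0,"jaw":-1},{"tx":0,"ty":0,"tz":0,"ax":0,"ay":0,"az":0,"jaw":-1},{"tx":0,"ty":0,"tz":0,"ax":0,"ay":0,"az":0,"jaw":-1},{"tx":0,"ty":0,"tz":0,"ax":0,"ay":0,"az":0,"jaw":-1}]' 60
python3 -c "
from h import *
avg(4);snap('side','side12')"
```

```text
time: 26.6
ee_pos: [0.4485, 0.0649, 0.1245]
tcp_rot: [-180.0, -0.0, 88.0]
wrist_force: [-5.6, -0.2, -1.3]
opening: 0.0384
grasp_force: 62.6
t 26.8 F [-5.73  0.02 -1.06] [0.18 0.4  0.59] M@tip [ 0.06   0.037 -0.007] pos [0.4485 0.0649 0.1245]
```

```bash
python3 -m handwheel '[{"tx":0,"ty":-0.0007,"tz":0,"ax":0,"ay":0,"az":0,"jaw":-1},{"tx":0,"ty":0,"tz":0.0006,"ax":0,"ay":0,"az":0,"jaw":-1},{"tx":0,"ty":0,"tz":0,"ax":0,"ay":0,"az":0,"jaw":-1},{"tx":0,"ty":0,"tz":0,"ax":0,"ay":0,"az":0,"jaw":-1},{"tx":0,"ty":0,"tz":0,"ax":0,"ay":0,"az":0,"jaw":-1},{"tx":0,"ty":0,"tz":0,"ax":0,"ay":0,"az":0,"jaw":-1},{"tx":0,"ty":0,"tz":0,"ax":0,"ay":0,"az":0,"jaw":-1},{"tx":0,"ty":0,"tz":0,"ax":0,"ay":0,"az":0,"jaw":-1},{"tx":0,"ty":0,"tz":0,"ax":0,"ay":0,"az":0,"jaw":-1},{"tx":0,"ty":0,"tz":0,"ax":0,"ay":0,"az":0,"jaw":-1}]' 20
python3 -c "
from h import *
avg(4);snap('side','side13')"
```

```text
time: 28.1
ee_pos: [0.4484, 0.0649, 0.1237]
tcp_rot: [180.0, 0.0, 88.0]
wrist_force: [0.7, -0.6, 0.9]
opening: 0.0387
grasp_force: 62.8
t 28.3 F [1.01 0.07 0.2 ] [0.81 0.26 0.38] M@tip [ 0.017 -0.026  0.004] pos [0.4484 0.0649 0.1237]
```

```bash
python3 -m handwheel '[{"tx":0,"ty":0,"tz":0,"ax":0,"ay":0,"az":0,"jaw":-0.12},{"tx":0,"ty":0,"tz":0,"ax":0,"ay":0,"az":0,"jaw":-0.1},{"tx":0,"ty":0,"tz":0,"ax":0,"ay":0,"az":0,"jaw":-0.08},{"tx":0,"ty":0,"tz":0,"ax":0,"ay":0,"az":0,"jaw":-0.06},{"tx":0,"ty":0,"tz":0,"ax":0,"ay":0,"az":0,"jaw":-0.04},{"tx":0,"ty":0,"tz":0,"ax":0,"ay":0,"az":0,"jaw":-0.02},{"tx":0,"ty":0,"tz":0,"ax":0,"ay":0,"az":0,"jaw":0},{"tx":0,"ty":0,"tz":0,"ax":0,"ay":0,"az":0,"jaw":0.02},{"tx":0,"ty":0,"tz":0,"ax":0,"ay":0,"az":0,"jaw":0.04},{"tx":0,"ty":0,"tz":0,"ax":0,"ay":0,"az":0,"jaw":0.06}]' 20
python3 - <<'E'
from h import *
avg(3);st();snap('side','side14')
a,b=load('side13')['color'],load('side14')['color'];c=load('side14')
red=lambda J:np.clip(J[...,0].astype(float)-J[...,1]-100,0,60)
for s in(1,-1):
    q=np.array([.449,.032,.175])+s*.205*np.array([.035,.9994,0]);p=proj(c,q);x0,y0=(p-14).astype(int)
    r=[]
    for J in(a,b):
        R=red(J[y0:y0+28,x0:x0+28]);r.append(np.array([(R*np.arange(28)).sum(),(R*np.arange(28)[:,None]).sum()])/R.sum())
    print(s,r[1]-r[0],'px per mm z',(proj(c,q+[0,0,.001])-p).round(3))
E
```

```text
time: 29.6
ee_pos: [0.4483, 0.0649, 0.1237]
tcp_rot: [180.0, -0.0, 88.0]
wrist_force: [0.3, 1.1, 0.1]
opening: 0.0452
grasp_force: 0.0
t 29.75 F [ 0.5   0.14 -0.53] [0.35 0.24 0.1 ] M@tip [-0.021  0.13   0.017] pos [0.4482 0.0649 0.1237]
{'time': 29.75, 'ee_pos': [0.4482, 0.0649, 0.1237], 'tcp_rot': [-179.9968, -0.0002, 88.0046], 'wrist_force': [0.9405, 0.3593, -0.6715], 'torque': [-0.0063, 0.0029, 0.0475], 'opening': 0.0454, 'grasp_force': 0.0, 'q': [8.2373, -9.1837, -12.1448, 87.0421, 0.0008, 100.2327]}
1 [ 0.11365991 -0.03304792] px per mm z [-0.003 -0.318]
-1 [-0.10736149 -0.03291736] px per mm z [ 0.022 -0.282]
```

Released, and the tube stays level: its ends moved less than 0.2 mm. Opening fully and withdrawing upward.

```bash
python3 -m handwheel '[{"tx":0,"ty":0,"tz":0,"ax":0,"ay":0,"az":0,"jaw":0.4},{"tx":0,"ty":0,"tz":0,"ax":0,"ay":0,"az":0,"jaw":0.7},{"tx":0,"ty":0,"tz":0,"ax":0,"ay":0,"az":0,"jaw":1},{"tx":0,"ty":0,"tz":0,"ax":0,"ay":0,"az":0,"jaw":1},{"tx":0,"ty":0,"tz":-0.01,"ax":0,"ay":0,"az":0,"jaw":1},{"tx":0,"ty":0,"tz":-0.02,"ax":0,"ay":0,"az":0,"jaw":1},{"tx":0,"ty":0,"tz":-0.03,"ax":0,"ay":0,"az":0,"jaw":1},{"tx":0,"ty":0,"tz":-0.03,"ax":0,"ay":0,"az":0,"jaw":1},{"tx":0,"ty":0,"tz":-0.03,"ax":0,"ay":0,"az":0,"jaw":1},{"tx":0,"ty":0,"tz":-0.01,"ax":0,"ay":0,"az":0,"jaw":1}]' 20
python3 -m handwheel '[{"tx":0,"ty":0,"tz":0,"ax":0,"ay":0,"az":0,"jaw":1},{"tx":0,"ty":0,"tz":0,"ax":0,"ay":0,"az":0,"jaw":1},{"tx":0,"ty":0,"tz":0,"ax":0,"ay":0,"az":0,"jaw":1},{"tx":0,"ty":0,"tz":0,"ax":0,"ay":0,"az":0,"jaw":1},{"tx":0,"ty":0,"tz":0,"ax":0,"ay":0,"az":0,"jaw":1},{"tx":0,"ty":0,"tz":0,"ax":0,"ay":0,"az":0,"jaw":1},{"tx":0,"ty":0,"tz":0,"ax":0,"ay":0,"az":0,"jaw":1},{"tx":0,"ty":0,"tz":0,"ax":0,"ay":0,"az":0,"jaw":1},{"tx":0,"ty":0,"tz":0,"ax":0,"ay":0,"az":0,"jaw":1},{"tx":0,"ty":0,"tz":0,"ax":0,"ay":0,"az":0,"jaw":1}]' 20
python3 - <<'E'
from h import *
c=snap('side','side15');st();im=c['color']
cv2.imwrite('pics/side15c.png',cv2.resize(np.ascontiguousarray(im[140:320,200:400,::-1]),None,fx=3.3,fy=3.3,interpolation=cv2.INTER_CUBIC))
E
```

```text
time: 31.05
ee_pos: [0.4488, 0.065, 0.2558]
tcp_rot: [179.8, -0.0, 88.0]
wrist_force: [0.3, -0.4, 0.3]
opening: 0.086
grasp_force: 0.0
time: 32.3
ee_pos: [0.4483, 0.0649, 0.2537]
tcp_rot: [180.0, -0.0, 88.0]
wrist_force: [0.2, -0.9, 0.5]
opening: 0.0858
grasp_force: 0.0
{'time': 32.35, 'ee_pos': [0.4483, 0.0649, 0.2537], 'tcp_rot': [179.9966, -0.0001, 88.0045], 'wrist_force': [0.0495, -0.5418, 0.064], 'torque': [-0.0025, 0.0303, 0.0252], 'opening': 0.0855, 'grasp_force': 0.0, 'q': [8.236, -6.675, 4.5896, 101.2612, -0.0005, 100.2315]}
```

View pics/side15c.png

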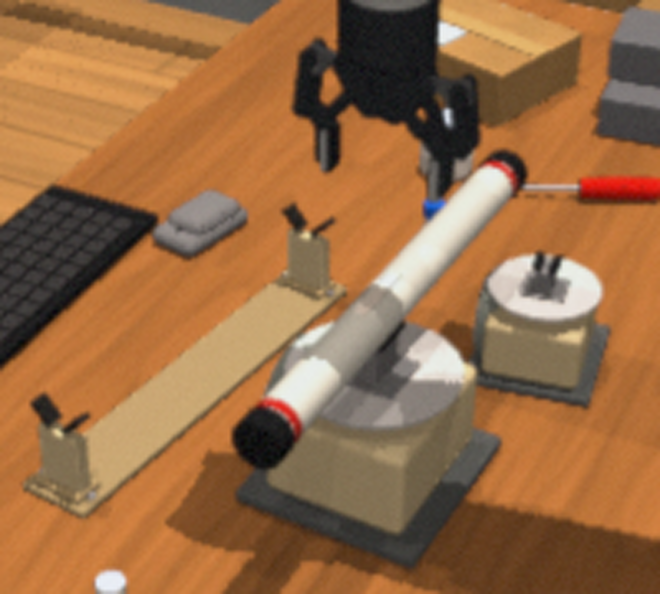

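The tube lies level in the saddle from (265,435) to (505,175), the gripper is clear above it, and the bystanders in view are undisturbed.

```bash
python3 -c "
from workcell import workorder
print(workorder.job_done())"
```

```text
the job is handed in; nothing more can be done
None
```

The tube is lying level and steady on the large scale, with its balance point (about 35–40 mm to the +y side of mid-length) in the saddle and the gripper clear above it; I handed the job in at about 32 s. On the first grasp the fingers closed on top of the tube, but it did not move.

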